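# Snap the C-clip onto the piston rod's milled neck

### The arm

A 6-joint arm with a two-finger parallel gripper is mounted at the origin on the work surface. World frame = base frame: x ahead of the robot, y to its left, z up, the work surface at z = 0. Lengths are in mm, angles in rad, forces in N, time in s.
With the tool pointing down it reaches from about 400 to 925 mm from the base axis. Payload 12.5 kg.
Tool frame: the origin (TCP) lies midway between the tips of the shut fingers; the grasp point (between the pads) lies 19 mm behind it (env.grip_depth is the distance from the TCP to the grasp point, in mm); z points along the fingers, y is the line along which they close (so a half turn about z gives the same grasp; the last joint's range is limited). The gripper opens to 95 mm and grips with 3 to 60 N. Pads are 20 mm wide; open, the fingers measure 119 mm over their backs; the gripper's body (75 mm by 180 mm) begins 59 mm behind the grasp point.
Start: joints at [1.209, 0.491, 1.559, -0, 1.092, -0.106], TCP at [158.119, 604.686, 214.661] pointing down, gripper open.
Joint ranges: [-3.1, 3.1], [-0.84, 2.19], [0.05, 2.79], [-1.13, 4.28], [0.06, 2.93], [-2.69, 2.69]. Speed limits (rad/s): [2.22, 2.22, 2.79, 3.14, 3.14, 3.14].

### API

Orientations are given as [roll, pitch, yaw] about the fixed x, y, z axes, in that order (R = Rz(yaw) Ry(pitch) Rx(roll)).
In Python, from cell import monitor, viewer, order, env gives the robot as it stands.
- The arm moves only by the tool move_arm, never from a script. Its argument "moves" is one flat list of numbers, 4 for each row, row after row: the shift along the tool's x, y, z normalised to -1 to 1, where 1 is 0.15 m, then the turn about the tool's z normalised to -1 to 1, where 1 is pi/2 rad. A call has 1 to 10 rows; each row shifts and turns the commanded pose from where the row before left it, along the tool's axes as they then stand; what a row does not reach is not made up. A row lasts 1/8 s, in which the tool goes at most 62.5 mm and 10.7 degrees, less where a joint would pass 70% of its speed; a pose out of reach is approached as far as the arm can. A call with a number of a shift or a turn outside -1 to 1 is refused whole. A call with a gripper value outside its range is refused whole. "claw" is the finger opening in mm, from 0 to 95.1, set as the call begins (left out, the last holds). The fingers move at their own pace and stop on an object; the grip force is fixed at half the most. Time passes only in rows, so rows that do not move let the fingers close. It gives the time, the measured TCP pose, the force, the opening and the grip force at its end, in the units of the state.
- monitor.state(): the state, without advancing time (a new reading comes with each control period).
- viewer.read_camera(name): name is "scene" or "side" or "wrist"; returns the picture (420x560x3 uint8, red, green, blue); there is no depth.
- viewer.camera_info(name): a dict with "K" (3x3 intrinsics, pixels), "dist_coeffs" ([k1, k2, p1, p2, k3] as OpenCV has them; the pictures are not rectified), "camera_from_world" (4x4, takes a point from world to camera coordinates). Camera axes: x right, y down, z forward; pixel columns grow to the right and rows downward; lengths in mm; the calibration is good to about 2 mm. A picture is of the moment at which its call begins: read the wrist's pose just before it. camera_info takes no time and is no camera call; for the wrist camera it gives the pose at the moment of the call.
- order.job_done(): hands the job in; it is judged then, once.
The state is a dict: "t": time; "joints": joint angles; "qvel": joint speeds; "tau": joint torques, N m; "eef_pos": TCP position; "tcp_rot": TCP orientation; "ft_force": force on the tool from outside, world axes, zero at the start; "moment": the same for the moment, N m; "opening": opening from 0.0 (shut) to 1.0 (fully open); "grip_force": force on a finger pad.
Only numpy, scipy, OpenCV 4.12 (cv2) and the standard library are available. Lean on these libraries where they do the work, as an engineer would, in place of code of your own. Each camera call takes 0.05 s, during which the arm holds its last target. There are 200 camera calls.

### The job

Lock the hydraulic cylinder's piston rod for storage: take the smaller of the two steel C-clips that stand on the bench, feel lightly along the bare rod for its milled neck, and push the clip down onto the neck, gap first, until it snaps fully home, square and upright. Press gently and never lean on the cylinder or its rod with more than about 40 N; let go of the clip at the end, and leave everything else on the bench where it stands.

Things in the scene. Friction and masses are not known exactly. Their poses are not given: they have to be found in the camera images.
- clip: The smaller steel C-clip, to be fitted: 36 mm wide (its x), 14 mm thick (its y), 50 mm tall with rounded shoulders (its z), 0.1 to 0.15 kg, loose, standing on its two leg ends with the gap down. Origin at the centre of its underside, between the leg ends. Front and back are alike.
- clip_grip (a point): Centre of the smaller clip's solid upper part (19 to 50 mm above the leg ends): 34 mm above the leg ends, 16 mm below the top. The place to grip, across the 36 mm width (along x), so that the fingers straddle the rod. Same axes as the clip.
- clip_roof (a point): Middle of the flat roof of the smaller clip's slot, 19 mm above its leg ends. The slot runs through the thickness (along y), is 19 mm wide and open below; the leg ends are rounded (radius 3 mm) as a lead-in, and each leg has a 2.5 mm deep pocket inside, 11 mm above its end, for the rod's spring balls.
- clip_big: Bystander, the larger C-clip of the same steel: 56 mm wide, 14 mm thick, 70 mm tall, slot 34 mm; it does not fit. Origin at the centre of its underside.
- unit: Hydraulic cylinder lying level along y on its fixture, fixed to the table: base plate 120 x 400 x 14 mm (y = -120 to 280 mm). Origin on the table under the bare rod. Cylinder with 72 mm square end blocks at y = 68 to 265 mm, top 146 mm high; support post of the rod, 60 mm wide, at y = -81 to -103 mm, top 140 mm high. Between them the rod is bare.
- rod_ref (a point): Fixed point of the fixture on the rod's axis, 110 mm above the table, 46 mm before the cylinder's bolt heads; y along the rod to the cylinder, z up. The rod, 28 mm thick, is locked. Its neck, 16 mm square with level and upright flats, 18 mm long, has its middle 16 to 64 mm from here towards the post (y = -16 to -64 mm): where is NOT measured and must be felt or seen.
- rod_top (a point): Point 14 mm above rod_ref, at the rod's top. Height of clip_grip above the rod's AXIS: about 42 mm while the leg ends ride on the full rod, where the clip cannot go down; over the neck it drops, meets a spring ball on each side at about 36 mm and needs roughly 5 to 10 N to pass; fully home, slot roof on the neck, 23 mm, held by the balls.
- flap_wheel: Bystander: brown abrasive wheel, 52 mm across, 26 mm high with a 34 mm spindle on top. Origin at the centre of its underside.
- spray_can: Bystander: upright can, 54 mm across, 150 mm high. Origin at the centre of its underside.
- bush: Bystander: brass bush lying flat, 36 mm across, 12 mm high. Origin at the centre of its underside.
- seal_ring: Bystander: flat steel ring, 60 mm across, 8 mm high. Origin at the centre of its underside.
- hex_nut: Bystander: dark round nut, 28 mm across, 14 mm high. Origin at the centre of its underside.
- screwdriver: Bystander: screwdriver lying flat at the robot's right.
- hammer: Bystander: hammer lying flat at the robot's right.
There are look-alikes about, which are no part of the job. What is shaped like the clip but blue is not meant.

How it is judged:
By the outcome, as a careful person would: the job done as asked, in the order asked, and still so for the second after the job is handed in, with the robot touching nothing.
It also fails if it takes over 72 s, if anything falls off the work surface, if the arm or the gripper's body presses on something with over 40 N, if the wrist force passes 120 N, or if a joint passes its speed limit or range.

## Working session

There is one attempt and no reset: what is moved stays moved. The work goes in short steps, Python scripts to look and compute and a tool call to move; the robot and the scene stay as the last step left them, time stands still between calls to the robot, and variables do not carry over. Pictures are saved under pics/ and viewed, at most 10 in all, crops included, and the job is handed in when it is done.

Besides the shell and the picture viewer there is one more tool, called after ">>>" in YAML: its name, and indented under it one key for each argument. move_arm: Moves the arm, as the interface text tells. Scaled input: -1 to 1 covers 0.15 m each way for a shift and pi/2 rad each way for a turn. Its arguments: {"type":"object","properties":{"moves":{"type":"array"},"claw":{"type":"number"}},"required":["moves"]}

```bash
ls; mkdir -p pics
cat > h.py <<'E'
import numpy as np, cv2
from cell import monitor, viewer, order, env
def snap(n,f):
    i=viewer.camera_info(n); im=np.array(viewer.read_camera(n)); cv2.imwrite(f,im[:,:,::-1]); return im,i
def ray(i,u,v):
    K=np.array(i["K"],float); d=np.array(i["dist_coeffs"],float); T=np.array(i["camera_from_world"])
    p=cv2.undistortPoints(np.array([[[u,v]]],float),K,d)[0,0]
    R=T[:3,:3]; return -R.T@T[:3,3], R.T@np.array([p[0],p[1],1])
def onz(i,u,v,z):
    o,d=ray(i,u,v); return o+d*(z-o[2])/d[2]
def proj(i,P):
    T=np.array(i["camera_from_world"]); r=cv2.Rodrigues(T[:3,:3])[0]
    return cv2.projectPoints(np.array(P,float).reshape(-1,3),r,T[:3,3],np.array(i["K"],float),np.array(i["dist_coeffs"],float))[0][:,0]
def tri(obs):
    A=0;b=0
    for i,u,v in obs:
        o,d=ray(i,u,v); d=d/np.linalg.norm(d); M=np.eye(3)-np.outer(d,d); A=A+M; b=b+M@o
    return np.linalg.solve(A,b)
E
python3 - <<'E'
from h import *
a=[snap(n,f"pics/{n}0.png") for n in ("scene","side","wrist")]
for im,i in a: print(np.round(i["camera_from_world"],3).tolist(), np.round(i["K"],1).tolist())
s=monitor.state(); print({k:np.round(v,3).tolist() for k,v in s.items()}, env.grip_depth)
E
```

```text
pics
[[-0.894, 0.447, -0.021, 632.487], [0.318, 0.602, -0.732, -29.935], [-0.314, -0.662, -0.681, 847.742], [0.0, 0.0, 0.0, 1.0]] [[388.0, 0.0, 278.9], [0.0, 388.0, 209.9], [0.0, 0.0, 1.0]]
[[0.798, -0.603, -0.008, -567.389], [-0.359, -0.463, -0.811, 232.77], [0.485, 0.65, -0.586, 841.881], [0.0, 0.0, 0.0, 1.0]] [[470.9, 0.0, 279.0], [0.0, 470.9, 214.3], [0.0, 0.0, 1.0]]
[[0.253, 0.967, -0.002, -623.743], [0.93, -0.243, 0.277, -30.794], [0.268, -0.072, -0.961, 392.492], [0.0, 0.0, 0.0, 1.0]] [[324.8, 0.0, 279.4], [0.0, 324.8, 212.8], [0.0, 0.0, 1.0]]
{'t': 0.15, 'joints': [1.209, 0.491, 1.559, 0.0, 1.092, -0.106], 'qvel': [-0.002, -0.002, -0.002, 0.0, 0.001, -0.001], 'tau': [0.002, -61.289, -25.828, 0.069, 0.047, -0.0], 'eef_pos': [158.053, 604.514, 214.226], 'tcp_rot': [-3.141, -0.0, 2.886], 'ft_force': [-0.065, 0.115, 0.477], 'moment': [-0.067, 0.019, -0.023], 'grip_force': 0.0, 'opening': 0.999} 18.8
```

View pics/scene0.png

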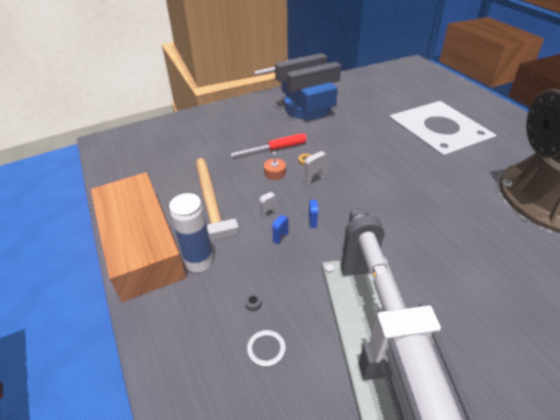

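View pics/side0.png

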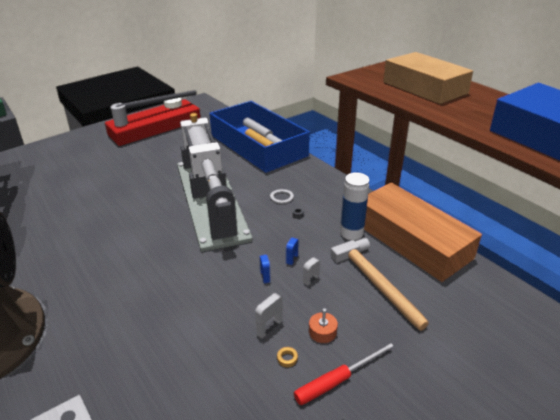

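View pics/wrist0.png

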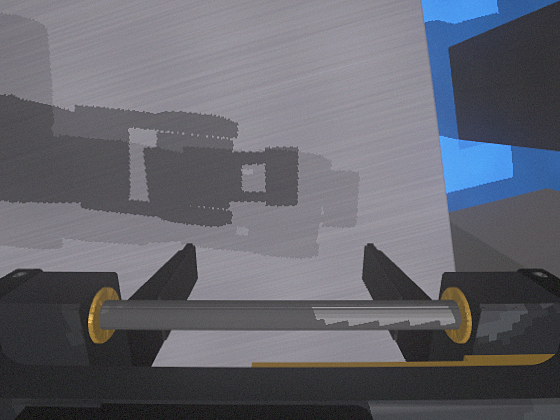

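The scene shows these candidates for the clip:
- small grey clip at (267,204), which appears in the side view at (312,271)
- large grey clip at (315,165), side (268,315)
- two blue look-alikes at (281,229) and (314,213), side (292,249) and (265,267)

I choose the small grey one. The unit runs from the post at (363,240) to the cylinder at (410,330). I'll check the choice in a close crop.

Run:
```python
from h import *
s=cv2.imread("pics/scene0.png"); d=cv2.imread("pics/side0.png")
def crop(im,x,y,w,h,k): return cv2.resize(im[y:y+h,x:x+w],None,fx=k,fy=k,interpolation=cv2.INTER_CUBIC)
A=crop(s,250,180,50,60,5); B=crop(d,285,245,50,60,5)   # 250x300
C=crop(s,320,200,135,150,2); D=crop(d,170,110,90,150,2)
top=np.hstack([A,B]); bot=np.hstack([C,D]); w=max(top.shape[1],bot.shape[1])
o=np.zeros((600,w,3),np.uint8); o[:300,:top.shape[1]]=top; o[300:,:bot.shape[1]]=bot
cv2.imwrite("pics/crop1.png",o)
si=viewer.camera_info("scene"); di=viewer.camera_info("side")
for n,a,b in (("clip",(267,204),(312,271)),("big",(315,165),(268,315))):
    print(n,tri([(si,*a),(di,*b)]).round(1), onz(si,*a,25).round(0), onz(di,*b,25).round(0))
print(proj(si,[158,604,214]),proj(di,[158,604,214]))
```

```text
clip [ 603.4 -257.5   26.1] [ 605. -260.   25.] [ 602. -256.   25.]
big [ 455.8 -310.8   41.3] [ 446. -331.   25.] [ 462. -297.   25.]
[[433.01475215 256.18985097]] [[-21.50691329 111.21756042]]
```

View pics/crop1.png

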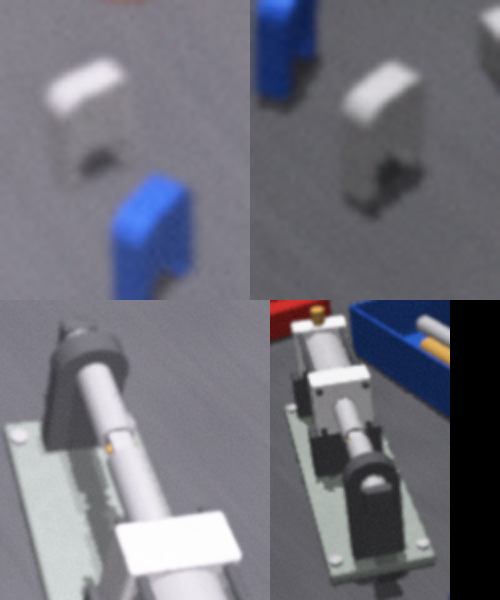

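The crop shows the chosen clip: grey, slot down, the smaller one, with no blue on it. In the scene view the neck is visible on the rod at about (380,268), with an orange ball at (374,274).

Run:
```python
from h import *
si=viewer.camera_info("scene"); di=viewer.camera_info("side")
print("screws",onz(di,203,240,17).round(0),onz(di,246,232.5,17).round(0),onz(si,328.5,268,17).round(0))
print("neck",onz(si,380,268,118).round(0), "rod near post",onz(si,363,240,124).round(0),"rod at cyl",onz(si,393,306,124).round(0))
# clip top outline masks: bright low-saturation pixels
for n,i,(x,y,w,h) in (("scene",si,(256,190,24,20)),("side",di,(300,255,24,20))):
    im=cv2.imread(f"pics/{n}0.png")[y:y+h,x:x+w].astype(int); m=(im.min(2)>140).astype(np.uint8)
    c=max(cv2.findContours(m,0,2)[0],key=cv2.contourArea); r=cv2.minAreaRect(c)
    b=cv2.boxPoints(r)+[x,y]; M=cv2.moments(m,True); cc=(M['m10']/M['m00']+x,M['m01']/M['m00']+y)
    print(n,cc,onz(i,*cc,49).round(1),[onz(i,*p,48)[:2].round(0).tolist() for p in b])
```

```text
screws [481. -23.  17.] [572. -60.  17.] [577. -61.  17.]
neck [558.  40. 118.] rod near post [552. -14. 124.] rod at cyl [586. 104. 124.]
scene (266.368, 196.448) [ 606.3 -257.2   49. ] [[623.0, -266.0], [586.0, -277.0], [588.0, -252.0], [625.0, -242.0]]
side (310.3296703296703, 262.2637362637363) [ 598.7 -253.5   49. ] [[584.0, -247.0], [620.0, -240.0], [616.0, -257.0], [580.0, -264.0]]
```

>>> move_arm:
  moves: [0,0,-0.05,0.113,0,0,-0.05,0.113,0,0,-0.05,0.113,0,0,-0.05,0.113,0,0,-0.05,0.113,0,0,-0.05,0.113,-0.3,0.2,0,0,-0.3,0.2,0,0,-0.3,0.2,0,0,-0.3,0.2,0,0]
  claw: 60

```text
t: 1.4
eef_pos: [319.9, 458.6, 259.5]
tcp_rot: [-3.141, 0.0, 1.821]
ft_force: [0.7, -0.2, 0.4]
opening: 0.633
grip_force: 0.0
```

>>> move_arm:
  moves: [-0.3,0.2,0,0,-0.3,0.2,0,0,-0.3,0.2,0,0,-0.3,0.2,0,0,-0.3,0.2,0,0,-0.3,0.2,0,0,-0.3,0.2,0,0,-0.37,-0.09,0,0,-0.37,-0.09,0,0,-0.37,-0.09,0,0]

```text
t: 2.65
eef_pos: [602.1, 33.6, 259.3]
tcp_rot: [-3.141, -0.0, 1.821]
ft_force: [0.2, -0.5, -0.4]
opening: 0.63
grip_force: 0.0
```

>>> move_arm:
  moves: [0,0,0,0,0,0,0,0]

```text
t: 2.9
eef_pos: [602.2, 35.5, 259.5]
tcp_rot: [-3.141, -0.0, 1.82]
ft_force: [0.5, -0.6, -1.3]
opening: 0.634
grip_force: 0.0
```

Run:
```python
from h import *
im,i=snap("wrist","pics/w1.png"); import pickle; pickle.dump(i,open("w1.pkl","wb"))
s=monitor.state(); print(s["eef_pos"],s["tcp_rot"])
```

```text
[602.22907227  36.13500824 259.52721651] [-3.14151471e+00 -3.43331541e-04  1.82129277e+00]
```

View pics/w1.png

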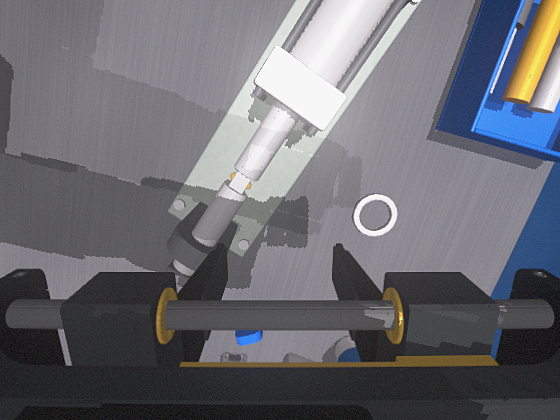

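The wrist view shows the unit clearly: neck at (240,182) with orange balls at about (232,177) and (247,185), and plate screws at (179,205) and (243,245).

Run:
```python
from h import *; import pickle
i=pickle.load(open("w1.pkl","rb")); im=cv2.imread("pics/w1.png")
hsv=cv2.cvtColor(im,cv2.COLOR_BGR2HSV)
m=((hsv[...,0]>8)&(hsv[...,0]<28)&(hsv[...,1]>110)&(hsv[...,2]>80)).astype(np.uint8); m[250:]=0; m[:,300:]=0
n,l,st,c=cv2.connectedComponentsWithStats(m)
for k in range(1,n): 
    if st[k,4]>2: print(st[k],c[k].round(1),onz(i,*c[k],110).round(1))
# plate edges: lines from screws; rod edge points
s=[onz(i,*p,17) for p in ((179,205),(243,245))]; d=s[1]-s[0]; print("screws",s,np.arctan2(d[1],d[0]))
crop=cv2.resize(im[90:290,140:340],None,fx=3,fy=3,interpolation=cv2.INTER_CUBIC); cv2.imwrite("pics/w1c.png",crop)
```

```text
[231 173   4   6  16] [232.2 175.3] [549.7  47.3 110. ]
[246 183   5   6  16] [248.5 185.6] [567.7  41.1 110. ]
screws [array([480.40678122, -27.0405261 ,  17.        ]), array([574.43906219, -61.309878  ,  17.        ])] -0.34948273632821053
```

View pics/w1c.png

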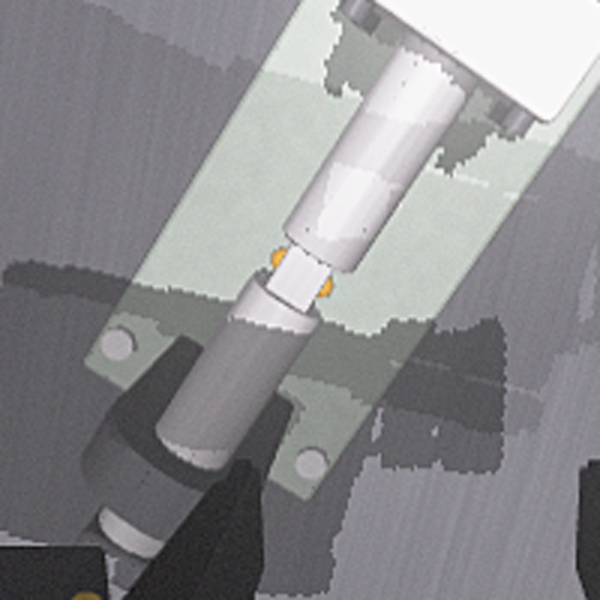

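>>> move_arm:
  moves: [-0.37,-0.09,0,0,-0.37,-0.09,0,0,-0.37,-0.09,0,0,-0.37,-0.09,0,0,-0.3,-0.1,0,0,0,0,0,0,0,0,0,0]

```text
t: 3.82
eef_pos: [601.8, -238.9, 259.4]
tcp_rot: [-3.141, -0.001, 1.822]
ft_force: [0.6, -0.1, -0.3]
opening: 0.63
grip_force: 0.0
```

The crop shows the neck between the shoulders, with a ball on each side. Their midpoint puts it at about (558.7, 44.2). Next I look at the clip from close by.

Run:
```python
from h import *; import pickle
i=pickle.load(open("w1.pkl","rb"))
for a,b in (((171.7,210),(241.7,90)),((242,257),(340,104))):
    d=onz(i,*b,14)-onz(i,*a,14); print("plate yaw",np.arctan2(d[1],d[0])-np.pi/2)
im,i=snap("wrist","pics/w2.png"); pickle.dump(i,open("w2.pkl","wb"))
s=monitor.state(); print(s["eef_pos"],s["tcp_rot"]); print(proj(i,[[603,-256,50],[603,-256,0]]))
```

```text
plate yaw -0.3295728927642432
plate yaw -0.3080602594711763
[ 601.88865498 -238.57195716  259.54797232] [-3.14155493e+00 -5.05199118e-04  1.82260408e+00]
[[277.73045398 201.02377216]
 [277.94211163 192.06165741]]
```

View pics/w2.png

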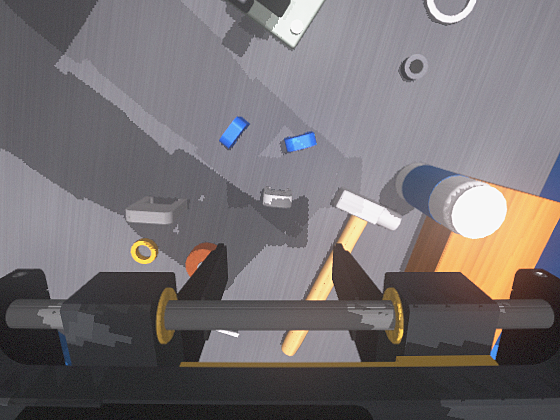

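The wrist view shows the small clip at (277,198), standing clear of the hammer head at (370,208). I go lower before refining the pose.

>>> move_arm:
  moves: [-0.1,-0.03,0.3,0,0,0,0.35,0,0,0,0.2,0,0,0,0,0,0,0,0,0]

```text
t: 4.5
eef_pos: [601.8, -255.4, 133.7]
tcp_rot: [3.14, 0.001, 1.822]
ft_force: [-0.3, -0.3, 0.4]
opening: 0.631
grip_force: 0.0
```

Run:
```python
from h import *; import pickle
im,i=snap("wrist","pics/w3.png"); pickle.dump(i,open("w3.pkl","wb"))
s=monitor.state(); print(s["eef_pos"],s["tcp_rot"]); p=proj(i,[[602,-256,50],[602,-256,0]]); print(p)
x,y=p[0].astype(int); im=cv2.imread("pics/w3.png"); x0,y0=max(x-75,0),max(y-55,0)
c=cv2.resize(im[y0:y0+110,x0:x0+150],None,fx=5,fy=5,interpolation=cv2.INTER_CUBIC); print(x0,y0)
cv2.imwrite("pics/w3c.png",c)
```

```text
[ 601.78881763 -255.6508013   133.98994097] [3.13956630e+00 1.69335625e-03 1.82175466e+00]
[[280.5588554  218.83259456]
 [280.33821173 203.47579622]]
205 163
```

View pics/w3c.png

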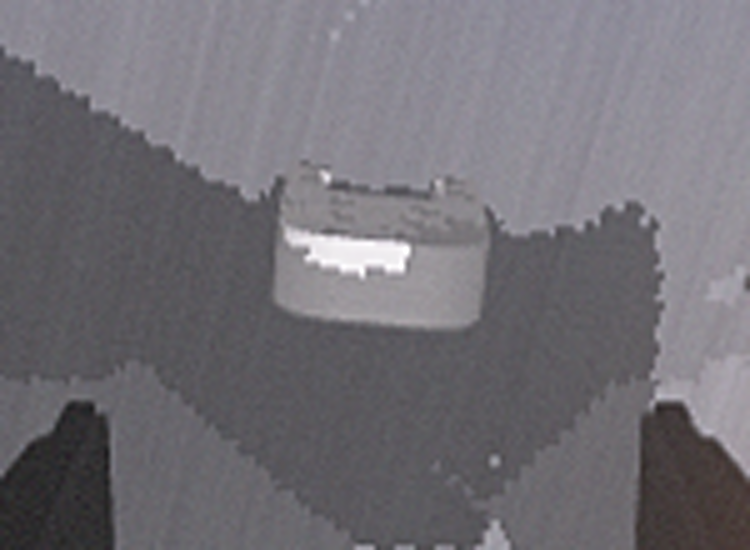

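The crop shows the clip's top face, centred at crop (382,281), i.e. pixel (281.4,219.2). It is tilted about 0.08 rad in the picture.

Run:
```python
from h import *; import pickle
i=pickle.load(open("w3.pkl","rb")); f=lambda a,b,z=50: onz(i,205+a/5,163+b/5,z)
c=f(382,280.5); 
for a,b in (((290,230),(480,245)),((300,318),(460,330))):
    d=f(*b,48)-f(*a,48); print("yaw",np.arctan2(d[1],d[0]))
print("centre",c, "thick",np.linalg.norm(f(385,236)-f(380,325)), "w",np.linalg.norm(f(276,290,43)-f(486,300,43)))
s=monitor.state(); psi=s["tcp_rot"][2]; d=c-s["eef_pos"]
print("tool dx,dy",d[0]*np.cos(psi)+d[1]*np.sin(psi), d[0]*np.sin(psi)-d[1]*np.cos(psi),s["eef_pos"])
```

```text
yaw 0.1688584207876738
yaw 0.17163465117775056
centre [ 602.7249466 -256.0512212   50.       ] thick 15.298518097671117 w 35.509851551126104
tool dx,dy -0.6203478436028489 0.807367390661242 [ 601.78881763 -255.6508013   133.98994097]
```

>>> move_arm:
  moves: [-0.004,0.005,0.2,0.051,0,0,0.25,0,0,0,0.2,0,0,0,0.1,0,0,0,0.03,0,0,0,0,0,0,0,0,0]

```text
t: 5.42
eef_pos: [602.2, -256.7, 16.3]
tcp_rot: [3.14, 0.001, 1.741]
ft_force: [0.4, -0.1, -0.5]
opening: 0.631
grip_force: 0.0
```

>>> move_arm:
  moves: [0,0,0.006,0,0,0,0,0,0,0,0,0,0,0,0,0,0,0,0,0,0,0,0,0]
  claw: 25

```text
t: 6.18
eef_pos: [601.8, -256.4, 14.3]
tcp_rot: [3.141, 0.0, 1.741]
ft_force: [0.7, 0.4, 2.4]
opening: 0.375
grip_force: 30.0
```

>>> move_arm:
  moves: [0,0,-0.1,0,0,0,-0.3,0,0,0,-0.4,0,0,0,-0.4,0,0,0,-0.2,0,0,0,0,0]

```text
t: 6.92
eef_pos: [602.1, -256.7, 227.3]
tcp_rot: [3.138, 0.003, 1.741]
ft_force: [0.3, -0.2, -1.3]
opening: 0.375
grip_force: 30.0
```

Run:
```python
from h import *; import pickle
im,i=snap("wrist","pics/w4.png"); snap("side","pics/s4.png"); pickle.dump(i,open("w4.pkl","wb"))
s=monitor.state(); print({k:np.round(s[k],3).tolist() for k in("t","eef_pos","tcp_rot","ft_force","moment","opening","grip_force","joints")})
psi=s["tcp_rot"][2]; g=np.array([np.cos(psi),np.sin(psi)])
p=s["eef_pos"]; print(proj(i,[[p[0],p[1],p[2]+35],[p[0],p[1],p[2]-15]]))
im=cv2.imread("pics/w4.png"); a=cv2.resize(im[190:400,180:380],None,fx=2.8,fy=2.8,interpolation=cv2.INTER_CUBIC); cv2.imwrite("pics/w4c.png",a)
```

```text
{'t': 7.025, 'eef_pos': [601.169, -256.181, 223.611], 'tcp_rot': [-3.141, -0.001, 1.741], 'ft_force': [-0.403, 0.074, -1.449], 'moment': [-0.039, 0.04, 0.014], 'opening': 0.372, 'grip_force': 29.999, 'joints': [-0.504, 0.525, 1.472, 0.0, 1.146, -0.674]}
[[279.72770839 287.50143372]
 [279.40780869 247.49583148]]
```

View pics/w4c.png

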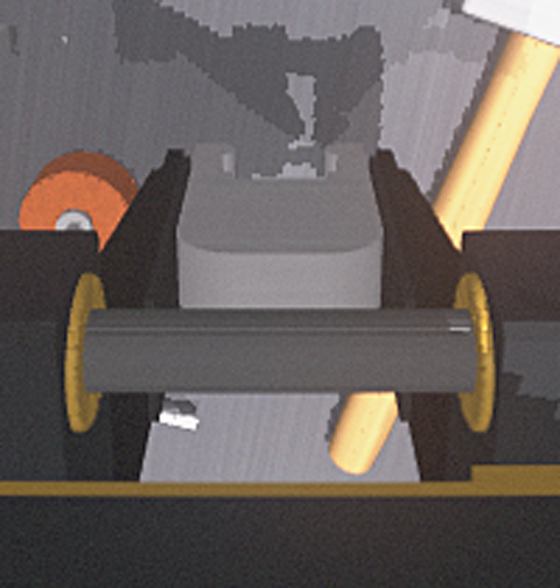

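The clip is held square in the fingers, and the weight reads about 1.4 N. Next I compute its offset in the grip and the rod's axis from its edges.

Run:
```python
from h import *; import pickle
s=monitor.state(); p=s["eef_pos"]; psi=s["tcp_rot"][2]; tx=np.array([np.cos(psi),np.sin(psi)])
i=pickle.load(open("w4.pkl","rb"))
def px(a,b): return 180+a/2.8,190+b/2.8
print("front top edge tool-x (expect 7):",(onz(i,*px(280,250),p[2]+35)[:2]-p[:2])@tx,"front leg end:",(onz(i,*px(212,143),p[2]-15)[:2]-p[:2])@tx)
i=pickle.load(open("w1.pkl","rb")); q=lambda a,b,z=113: onz(i,140+a/3,90+b/3,z)
for n,a,b in (("L",(405,45),(288,232)),("R",(468,90),(355,270)),("L2",(250,285),(158,432)),("R2",(318,318),(222,465)),("LL",(405,45),(158,432)),("RR",(468,90),(222,465))):
    d=q(*a)-q(*b); y=np.arctan2(-d[0],d[1]); print(n,"yaw",y.round(3),q(*a)[:2].round(1),q(*b)[:2].round(1))
# neck shoulders and flat corners (z=118)
for k in ((290,243),(332,265),(268,293),(312,312)): print(q(*k,118)[:2].round(1))
```

```text
front top edge tool-x (expect 7): 4.368497233822478 front leg end: 4.321017693669824
L yaw -0.335 [574.9 122.2] [552.   56.5]
R yaw -0.319 [597.3 114. ] [576.   49.7]
L2 yaw -0.338 [543.5  36.2] [522.9 -22.3]
R2 yaw -0.339 [567.8  30.9] [546.8 -28.8]
LL yaw -0.345 [574.9 122.2] [522.9 -22.3]
RR yaw -0.34 [597.3 114. ] [546.8 -28.8]
[553.9  54.1]
[568.5  50.4]
[550.4  36.3]
[565.7  33.6]
```

>>> move_arm:
  moves: [0,0,0,0.1077,0,0,0,0.1077,0,0,0,0.1077,0.32,-0.155,0,0,0.32,-0.155,0,0,0.32,-0.155,0,0,0.32,-0.155,0,0,0.32,-0.155,0,0,0.32,-0.155,0,0,0,0,0,0]

```text
t: 8.28
eef_pos: [564.2, 64.5, 222.6]
tcp_rot: [-3.138, 0.001, 1.237]
ft_force: [-0.7, 0.7, -1.6]
opening: 0.377
grip_force: 30.0
```

>>> move_arm:
  moves: [0,0,0.2,0,0,0,0.2,0,0,0,0.1,0,0,0,0,0,0,0,0,0]

```text
t: 8.9
eef_pos: [565.9, 61.3, 149.9]
tcp_rot: [3.141, -0.0, 1.233]
ft_force: [-0.1, 0.6, -0.4]
opening: 0.375
grip_force: 30.0
```

Run:
```python
from h import *; import pickle
i=viewer.camera_info("wrist"); P=[]
im,i=snap("wrist","pics/w5.png"); pickle.dump(i,open("w5.pkl","wb"))
for _ in range(4):
    viewer.camera_info("wrist"); s=monitor.state(); P.append(np.r_[s["eef_pos"],s["ft_force"],s["tcp_rot"][2]])
p=np.mean(P,0); print(p.round(2)); tx=np.array([.3305,.9438]); print("along",p[:2]@tx,"lat",p[:2]@[.9438,-.3305])
a=cv2.resize(im[150:330,180:380,::-1],None,fx=3,fy=3,interpolation=cv2.INTER_CUBIC); cv2.imwrite("pics/w5c.png",a)
```

```text
[ 5.6593e+02  6.1370e+01  1.5009e+02  3.3000e-01 -7.6000e-01 -6.6000e-01
  1.2300e+00]
along 244.9656832599715 lat 513.8429382778535
```

View pics/w5c.png

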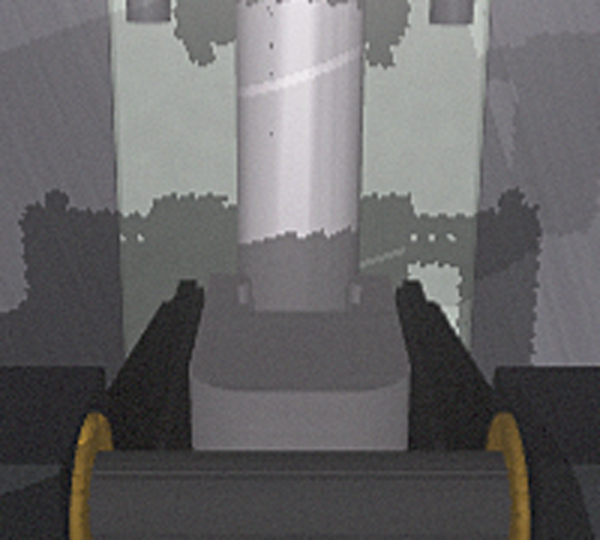

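The rod is centred under the slot and parallel to the clip. This was picture 10, so I continue by feel.

>>> move_arm:
  moves: [0,0,0.05,0,0,0,0.03,0,0,0,0.01,0,0,0,0,0,0,0,0,0]

```text
t: 9.57
eef_pos: [565.5, 61.5, 135.8]
tcp_rot: [3.141, -0.0, 1.233]
ft_force: [0.2, 0.4, -1.0]
opening: 0.376
grip_force: 30.0
```

>>> move_arm:
  moves: [0,0,0.007,0,0,0,0,0,0,0,0,0]

```text
t: 9.95
eef_pos: [565.5, 61.5, 134.7]
tcp_rot: [3.141, -0.0, 1.233]
ft_force: [0.4, 0.0, -1.9]
opening: 0.377
grip_force: 30.0
```

>>> move_arm:
  moves: [0,0,0.007,0,0,0,0,0,0,0,0,0]

```text
t: 10.32
eef_pos: [565.5, 61.5, 133.6]
tcp_rot: [-3.142, -0.0, 1.233]
ft_force: [0.4, 0.1, -1.7]
opening: 0.378
grip_force: 30.0
```

>>> move_arm:
  moves: [0,0,0.005,0,0,0,0,0,0,0,0,0]

```text
t: 10.7
eef_pos: [565.5, 61.5, 132.9]
tcp_rot: [3.142, -0.0, 1.233]
ft_force: [0.5, 0.5, -1.0]
opening: 0.379
grip_force: 30.0
```

>>> move_arm:
  moves: [0,0,0.004,0,0,0,0,0,0,0,0,0]

```text
t: 11.08
eef_pos: [565.6, 61.5, 132.5]
tcp_rot: [3.141, -0.0, 1.233]
ft_force: [-0.3, 0.0, 2.9]
opening: 0.377
grip_force: 30.0
```

Contact at about 4 N. Now I slide along the rod lightly towards the post.

>>> move_arm:
  moves: [-0.0133,0,0.001,0,-0.0133,0,0,0,-0.0133,0,0,0,-0.0133,0,0,0,-0.0133,0,0,0,0,0,0,0]

```text
t: 11.82
eef_pos: [562.3, 52.1, 132.3]
tcp_rot: [3.141, -0.0, 1.233]
ft_force: [0.3, 3.4, 4.0]
opening: 0.378
grip_force: 30.0
```

>>> move_arm:
  moves: [-0.0133,0,0,0,-0.0067,0,0,0,0,0,0,0]

```text
t: 12.2
eef_pos: [561.2, 49.1, 132.1]
tcp_rot: [3.142, 0.0, 1.233]
ft_force: [1.7, 2.9, 3.7]
opening: 0.381
grip_force: 30.0
```

>>> move_arm:
  moves: [-0.0067,0,0,0,0,0,0,0]

```text
t: 12.45
eef_pos: [560.8, 48.1, 132.1]
tcp_rot: [-3.142, 0.0, 1.233]
ft_force: [1.4, 2.6, 2.2]
opening: 0.374
grip_force: 30.0
```

>>> move_arm:
  moves: [-0.0067,0,0,0,0,0,0,0]

```text
t: 12.7
eef_pos: [560.3, 47.1, 131.9]
tcp_rot: [-3.141, 0.0, 1.233]
ft_force: [1.7, 0.1, 0.9]
opening: 0.375
grip_force: 30.0
```

>>> move_arm:
  moves: [-0.0067,0,0,0,0,0,0,0]

```text
t: 12.95
eef_pos: [559.7, 46.2, 131.8]
tcp_rot: [-3.14, 0.001, 1.233]
ft_force: [-0.7, -0.4, -0.6]
opening: 0.374
grip_force: 30.0
```

The force fell away here, so the clip is over the neck. I move about 1.5 mm more towards its middle, then lower and watch the force.

>>> move_arm:
  moves: [-0.01,0,0,0,0,0,0.007,0,0,0,0.007,0,0,0,0,0,0,0,0,0]

```text
t: 13.58
eef_pos: [559.7, 45.0, 130.0]
tcp_rot: [-3.142, -0.0, 1.233]
ft_force: [0.8, 0.9, -1.9]
opening: 0.375
grip_force: 30.0
```

>>> move_arm:
  moves: [0,0,0.01,0,0,0,0,0,0,0,0,0]

```text
t: 13.95
eef_pos: [559.7, 45.0, 128.5]
tcp_rot: [-3.142, -0.0, 1.233]
ft_force: [0.1, -0.5, -0.7]
opening: 0.375
grip_force: 30.0
```

>>> move_arm:
  moves: [0,0,0.01,0,0,0,0.01,0,0,0,0,0]

```text
t: 14.32
eef_pos: [559.8, 45.0, 125.5]
tcp_rot: [3.141, -0.0, 1.233]
ft_force: [0.1, -0.3, 0.5]
opening: 0.374
grip_force: 30.0
```

>>> move_arm:
  moves: [0,0,0.01,0,0,0,0.01,0,0,0,0,0]

```text
t: 14.7
eef_pos: [559.9, 45.1, 123.0]
tcp_rot: [3.141, -0.001, 1.233]
ft_force: [0.7, 0.8, 3.9]
opening: 0.381
grip_force: 30.0
```

>>> move_arm:
  moves: [0,0,0.01,0,0,0,0.01,0,0,0,0,0]

```text
t: 15.08
eef_pos: [559.5, 45.1, 119.1]
tcp_rot: [-3.141, 0.0, 1.233]
ft_force: [1.7, 1.4, -3.0]
opening: 0.376
grip_force: 30.0
```

>>> move_arm:
  moves: [0,0,0.01,0,0,0,0.01,0,0,0,0,0,0,0,0,0]

```text
t: 15.58
eef_pos: [559.5, 45.0, 116.4]
tcp_rot: [-3.141, 0.0, 1.233]
ft_force: [-0.2, -0.3, -2.5]
opening: 0.374
grip_force: 30.0
```

>>> move_arm:
  moves: [0,0,0.007,0,0,0,0.004,0,0,0,0,0,0,0,0,0]

```text
t: 16.08
eef_pos: [559.7, 45.0, 114.9]
tcp_rot: [3.142, -0.0, 1.233]
ft_force: [0.2, -0.2, -1.1]
opening: 0.38
grip_force: 30.0
```

>>> move_arm:
  moves: [0,0,0.005,0,0,0,0,0,0,0,0,0]

```text
t: 16.45
eef_pos: [559.7, 45.0, 114.1]
tcp_rot: [-3.142, -0.0, 1.233]
ft_force: [-0.3, -0.1, -1.9]
opening: 0.378
grip_force: 30.0
```

>>> move_arm:
  moves: [0,0,0.004,0,0,0,0,0,0,0,0,0]

```text
t: 16.82
eef_pos: [559.7, 45.0, 113.5]
tcp_rot: [3.142, -0.0, 1.233]
ft_force: [0.3, -0.6, -1.7]
opening: 0.378
grip_force: 30.0
```

>>> move_arm:
  moves: [0,0,0.004,0,0,0,0,0,0,0,0,0]

```text
t: 17.2
eef_pos: [559.7, 45.0, 113.3]
tcp_rot: [3.141, -0.0, 1.233]
ft_force: [-2.0, 0.2, 5.3]
opening: 0.375
grip_force: 30.0
```

>>> move_arm:
  moves: [0,0,0.004,0,0,0,0,0,0,0,0,0]

```text
t: 17.58
eef_pos: [559.8, 45.0, 113.2]
tcp_rot: [3.141, -0.0, 1.233]
ft_force: [-3.8, -0.1, 12.3]
opening: 0.373
grip_force: 30.0
```

This is a hard stop at the expected depth, 19 mm below riding height, so the roof is seated. I relieve the press, open and withdraw.

>>> move_arm:
  moves: [0,0,-0.005,0,0,0,0,0,0,0,0,0]

```text
t: 17.95
eef_pos: [559.7, 45.0, 113.3]
tcp_rot: [3.141, -0.0, 1.233]
ft_force: [-2.3, -0.4, 5.8]
opening: 0.376
grip_force: 30.0
```

>>> move_arm:
  moves: [0,0,0,0,0,0,0,0,0,0,0,0,0,0,0,0,0,0,-0.05,0,0,0,-0.2,0,0,0,-0.3,0,0,0,-0.3,0,0,0,0,0,0,0,0,0]
  claw: 60

```text
t: 19.2
eef_pos: [559.3, 45.0, 240.3]
tcp_rot: [-3.141, -0.0, 1.233]
ft_force: [0.5, 0.0, -1.1]
opening: 0.627
grip_force: 0.0
```

Run:
```python
from h import *; import pickle
im,i=snap("wrist","pics/w6.png"); s=monitor.state(); print(s["eef_pos"],s["ft_force"])
# expected home: clip top at z=149 about neck; project outline, and see intensities across predicted top face
C=np.array([559.3,44.2]); tx=np.array([.3305,.9438]); ty=np.array([.9438,-.3305])
pt=lambda a,b,z: np.r_[C+a*ty+b*tx,z]
print(proj(i,[pt(a,b,149) for a,b in((-18,7),(18,7),(18,-7),(-18,-7))]).round(1).tolist())
g=cv2.cvtColor(im,cv2.COLOR_RGB2GRAY)
for z in (149,162):
  print(z,"along b -14..14:",[int(g[int(v),int(u)]) for u,v in proj(i,[pt(0,b,z) for b in range(-14,15)]).round()])
print("across a -26..26:",[int(g[int(v),int(u)]) for u,v in proj(i,[pt(a,0,147) for a in range(-26,27,1)]).round()])
```

```text
[559.20036117  45.01464236 239.77818113] [ 0.43576174 -0.60531062  0.55856036]
[[259.0, 207.8], [302.1, 207.8], [301.8, 223.7], [259.3, 223.8]]
149 along b -14..14: [134, 137, 138, 134, 133, 139, 138, 136, 137, 138, 135, 120, 155, 226, 215, 220, 221, 217, 216, 219, 223, 218, 136, 126, 132, 126, 132, 129, 119]
162 along b -14..14: [131, 131, 131, 134, 134, 135, 137, 138, 134, 139, 138, 136, 137, 138, 135, 120, 155, 226, 215, 220, 216, 217, 216, 219, 218, 136, 126, 138, 132]
across a -26..26: [113, 113, 145, 109, 114, 116, 116, 115, 107, 147, 177, 183, 194, 198, 204, 212, 215, 217, 221, 221, 221, 220, 221, 220, 220, 218, 220, 220, 221, 219, 220, 220, 220, 218, 216, 212, 213, 205, 203, 193, 191, 179, 173, 113, 117, 118, 119, 119, 119, 119, 120, 118, 117]
```

The clip is across the rod where predicted. I check numerically from the fixed cameras that it is home and upright.

Run:
```python
from h import *
C=np.array([559.3,44.0]); tx=np.array([.3305,.9438]); ty=np.array([.9438,-.3305])
for n in("scene","side"):
    im,i=snap(n,f"pics/{n}6.png"); a=cv2.imread(f"pics/{n}0.png"); b=cv2.imread(f"pics/{n}6.png")
    pr=lambda dz,zt: proj(i,[np.r_[C+p*ty+q*tx,z+dz] for p in(-18,18) for q in(-7,7) for z in(99,142)]+[np.r_[C+p*ty+q*tx,149+dz] for p in(-9,9) for q in(-7,7)])
    P=pr(0,0); x0,y0=P.min(0).astype(int)-12; x1,y1=P.max(0).astype(int)+12
    d=(cv2.absdiff(a,b).max(2)>45).astype(np.uint8); D=d[y0:y1,x0:x1]
    ys,xs=np.where(cv2.morphologyEx(D,cv2.MORPH_OPEN,np.ones((2,2))))
    print(n,"pred",P.min(0).round(1),P.max(0).round(1),"raised6",pr(6,0).min(0).round(1),"seen",xs.min()+x0,ys.min()+y0,xs.max()+x0,ys.max()+y0)
    print("\n".join("".join(".#"[v] for v in r) for r in D))
im=cv2.imread("pics/w6.png",0)
for v in range(196,240,4): print(v,[int(x) for x in im[v,250:312:3]])
s=monitor.state(); print(s["t"])
```

```text
scene pred [366.2 252. ] [397.7 283.5] raised6 [366.7 249.3] seen 354 240 408 294
........###############................................
........################...............................
........################...............................
.........###############...............................
........#################..............................
.........################..............................
.........################..............................
..........################.............................
..........################.............................
..........################.............................
...........################............................
...........################............................
............###############............................
............################...........................
............################.......####................
.............##############...##########...............
.............############.....##########...............
.............########.........###########..............
..........
[... 4720 characters left out ...]
, 211, 200, 182, 98, 114, 115, 119]
216 [118, 112, 117, 99, 180, 194, 213, 218, 218, 217, 218, 221, 215, 217, 213, 200, 180, 115, 119, 121, 118]
220 [116, 119, 118, 111, 184, 205, 151, 124, 130, 165, 130, 137, 126, 129, 157, 128, 119, 115, 117, 119, 119]
224 [115, 113, 117, 119, 114, 120, 120, 125, 128, 128, 136, 131, 130, 127, 117, 117, 117, 118, 119, 117, 117]
228 [114, 115, 116, 120, 115, 113, 118, 126, 129, 133, 135, 131, 133, 129, 118, 186, 111, 118, 114, 140, 142]
232 [117, 111, 112, 118, 112, 116, 118, 126, 133, 128, 137, 132, 125, 125, 116, 161, 164, 139, 137, 143, 141]
236 [116, 116, 118, 119, 113, 138, 118, 125, 131, 131, 135, 128, 128, 128, 117, 143, 139, 140, 137, 138, 140]
19.35
```

```bash
python3 -c "
from cell import order
print(order.job_done())"
```

```text
the job is handed in; nothing more can be done
None
```

I felt along the rod, found the neck, pressed the small clip past the spring balls to a hard stop 19 mm below riding height, let go of it and handed the job in. The clip looked square on the neck, I read no more than about 12 N while pressing, and it finished at about 19 s of the 72 s allowed; the hand-in gave no verdict.

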